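# Seat a fuel pump against its drive housing after turning the eccentric to its low point

## Task

The fuel pump hangs part-way out on its two guide studs. With your fingertips push the black handle of the red turning arm round until the low side of the eccentric faces the pump, and only then push the pump forward by its rear end until its flange sits flush on the housing. Grip nothing, do not force the handle or the pump, leave the eccentric at its low point, and leave the other things on the bench where they lie.

Things in the scene. Friction and masses are not known exactly. Their poses are not given: they have to be found in the camera images.
- housing: Open cast drive housing fixed to the bench, shaft upright. Origin on the bench surface under the shaft axis; its +x is the level direction in which the pump is pushed home, +y is left of that, z up. Base plate 12 mm thick, x -135 to 95 mm, y -80 to 80 mm. Round pot 126 mm across its screw bosses, rim 66 mm high; pad for the pump's flange at x = -68 mm, its top 81 mm high.
- shaft (a point): Point on the shaft's upright axis, 110 mm above the bench (hexagon nut below it tops out at 101 mm). The turning arm and the eccentric turn together about this axis.
- handle (a point): Middle (110 mm above the bench) of the handle to push: upright black cylinder 18 mm across, 92 to 126 mm above the bench, 70 mm from the shaft axis on the end of the red turning arm (16 mm wide, 84 to 92 mm high). Everything else within 120 mm of the shaft is lower than 102 mm. About 3 N at the handle turns it; it stays where it is left.
- turning_arm: Red arm with hub and black handle, fixed to the eccentric. Origin on the bench surface under the shaft; the arm runs along its own +y. The eccentric's high side (yellow paint mark on the disc) lies along its own +x, the low side along its -x. So the low side faces the pump when the arm points along the housing's +y: square to the pump, to the left looking the way it is pushed.
- cam (a joint): Angle of eccentric and arm, rad, counter-clockwise from above positive; 0: low side faces the pump (arm along the housing's +y). Starts between -3.05 and -1.6 (arm between the housing's -y and +x); the way to 0 is counter-clockwise, past the side away from the pump. Disc 56 mm across, 6 mm off centre; beyond about 0.55 rad from 0 it blocks the pump from seating.
- pump_gap (a joint): Open gap (m) between the pump's flange and the housing's pad; 0 is flush, a hard stop. Starts between 0.020 and 0.030. The pump slides only along the housing's x, home towards +x. Its seal drags with about 3 N and it stays where it is left.
- pump: Cylindrical fuel pump on two level studs, about 0.75 kg, axis 50 mm above the bench, axes as the housing's; its origin meets the housing's when flush and else lies behind it by the gap. Flange 98 mm wide at x -78 to -68 mm, body 52 mm across, grey end cap 40 mm across ending at x = -134 mm. Union on top 86 mm above the bench; a stub and a plug reach 44 mm to the sides.
- pump_end (a point): Centre of the flat rear face of the pump's grey end cap (40 mm across, 50 mm above the bench), which is to be pushed along the housing's +x. Nothing stands within 40 mm behind it.
- nut_dish: Bystander: steel dish 96 mm across, 22 mm high, with nuts. Origin at its underside.
- spanner: Bystander: spanner 190 mm long lying on the bench. Origin at the underside of its middle, long axis x.
- screwdriver: Bystander: screwdriver with a red handle, 190 mm long, lying. Origin at the underside of its middle, long axis x.
- socket: Bystander: upright steel socket 24 mm across, 38 mm high. Origin at its underside.
- old_tappet: Bystander: the dark worn tappet, standing, 30 mm across, 48 mm high. Origin at its underside.
- oil_filter: Bystander: orange oil filter, standing, 76 mm across, 92 mm high. Origin at its underside.
- cleaner_can: Bystander: spray can 64 mm across, 200 mm high, standing. Origin at its underside.

How it is judged:
By the outcome, as a careful person would: the job done as asked, in the order asked, and still so for the second after the job is handed in, with the robot touching nothing.
It also fails if it takes over 61 s, if anything falls off the work surface, if the arm or the gripper's body presses on something with over 40 N, if the wrist force passes 120 N, or if a joint passes its speed limit or range.

## Robot

A 7-joint arm with a two-finger parallel gripper is mounted at the origin on the work surface. World frame = base frame: x ahead of the robot, y to its left, z up, the work surface at z = 0. Lengths are in mm, angles in rad, forces in N, time in s.
With the tool pointing down it reaches from about 425 to 950 mm from the base axis. Payload 4.7 kg.
Tool frame: the origin (TCP) lies where the fingers leave the gripper's body, on its centre line; the fingertips stand 73 mm ahead of it and the grasp point (between the pads) lies 54 mm ahead of it; z points along the fingers, y is the direction in which the jaws open and shut (so a half turn about z gives the same grasp; the last joint's range is limited). The gripper opens to 85 mm and grips with 20 to 120 N. Pads are 22 mm wide; open, the fingers measure 114 mm over their backs; the gripper's body (76 mm by 85 mm) begins 54 mm behind the grasp point. The pads swing forward as they close: fully open they stand 13 mm farther back than shut.
Start: joints at [1.105, 0.469, -0.049, 1.532, 0.024, 1.141, -0.082], TCP at [285.595, -611.618, 303.935] pointing down, gripper open.
Joint ranges: [-2.59, 2.59], [-0.33, 1.99], [-1.39, 1.29], [0.1, 2.45], [-1.04, 4.18], [0.21, 1.99], [-2.66, 2.66]. Speed limits (rad/s): [2.57, 2.57, 3.14, 3.14, 3.14, 3.14, 3.14].

## Interface

Orientations are given as a unit quaternion [x, y, z, w].
In Python, from cell import sensors, imaging, job gives the robot as it stands. The module is installed in compiled form; this text tells all that it offers.
- The arm moves only by the tool apply_moves, never from a script. Its argument "motion" is a list of rows, each a list of 7 numbers: the shift along the world's x, y, z in cm, then the turn, a rotation vector about the world's x, y, z in rad, then the finger opening in cm, from 0 to 8.54. A call has 1 to 20 rows; each row shifts and turns the commanded pose from where the row before left it; what a row does not reach is not made up. A row lasts 1/8 s, in which the tool goes at most 62.5 mm and 10.7 degrees, less where a joint would pass 70% of its speed; a pose out of reach is approached as far as the arm can. A call with a gripper value outside its range is refused whole. The fingers move at their own pace and stop on an object; "force" is the grip in N (left out, the last holds). Time passes only in rows, so rows that do not move let the fingers close. It gives the time, the measured TCP pose, the force and the opening at its end, in the units of the state.
- sensors.get_state(): the state, without advancing time (a new reading comes with each control period).
- imaging.capture(name): name is "side" or "top"; returns a dict with "img" (420x560x3 uint8, red, green, blue), "intrinsics" (3x3 intrinsics, pixels), "origin" and "rotation" of the camera in the world. Camera axes: x right, y up, looking along -z (the intrinsics and any distortion apply to the point x, -y, -z); pixel columns grow to the right and rows downward; lengths in mm; the calibration is good to about 2 mm. A picture is of the moment at which its call begins. There is no depth.
- job.finish_job(): hands the job in, once; it reports no verdict.
The state is a dict: "clock": time; "q": joint angles; "joint_velocities": joint speeds; "tau": joint torques, N m; "tool_pos": TCP position; "tcp_rot": TCP orientation; "ft_force": force on the tool from outside, world axes, zero at the start; "moment": the same for the moment, N m; "width": finger opening in mm.
Only numpy, scipy, OpenCV 4.12 (cv2) and the standard library are available. Lean on these libraries where they do the work, as an engineer would, in place of code of your own. Each camera call takes 0.05 s, during which the arm holds its last target. There are 200 camera calls.

## Working session

There is one attempt and no reset: what is moved stays moved. The work goes in short steps, Python scripts to look and compute and a tool call to move; the robot and the scene stay as the last step left them, time stands still between calls to the robot, and variables do not carry over. Pictures are saved under pics/ and viewed, about 8 in all and at most 12, crops included, and the job is handed in when it is done.

Besides the shell and the picture viewer there is one more tool, called after "Request:" by a JSON object that holds its "api" and its "payload". apply_moves: Moves the arm, as the interface text tells. Its arguments: {"type":"object","properties":{"motion":{"type":"array"},"force":{"type":"number"}},"required":["motion"]}

```bash
mkdir -p pics; cat > h.py <<'E'
import numpy as np, cv2
from cell import sensors, imaging, job
def cap(name,fn,crop=None,scale=1):
    d=imaging.capture(name); im=d["img"][:,:,::-1]
    np.savez(f"cam_{name}.npz",K=d["intrinsics"],o=d["origin"],R=d["rotation"])
    if crop: u0,v0,u1,v1=crop; im=im[v0:v1,u0:u1]
    cv2.imwrite("pics/"+fn,cv2.resize(im,None,fx=scale,fy=scale,interpolation=cv2.INTER_CUBIC)); return d
def pix2z(name,u,v,z):
    c=np.load(f"cam_{name}.npz"); K,o,R=c["K"],c["o"],c["R"]
    p=np.linalg.inv(K)@[u,v,1]; r=np.array(R)@[p[0],-p[1],-p[2]]
    return o+r*(z-o[2])/r[2]
def proj(name,P):
    c=np.load(f"cam_{name}.npz"); K,o,R=c["K"],c["o"],c["R"]
    q=np.array(R).T@(np.array(P)-o); q=np.array([q[0],-q[1],-q[2]]); q=K@q; return q[:2]/q[2]
E
python3 - <<'E'
from h import *
for n in("top","side"):
    d=cap(n,n+"1.png",scale=1.4); print(n,d["origin"],d["intrinsics"].tolist(),d["rotation"],[k for k in d])
print(sensors.get_state())
E
```

```text
top [ 485.30150438   24.12446795 1189.76647338] [[451.79021699939307, 0.0, 279.15660738492613], [0.0, 451.79021699939307, 202.6584551672708], [0.0, 0.0, 1.0]] [-0.03596614  0.04856874  0.71332204 -0.69822573] ['img', 'intrinsics', 'origin', 'rotation']
side [365.42635425 668.10411471 524.15723177] [[389.1936227549903, 0.0, 275.5437866335519], [0.0, 389.1936227549903, 215.5750605218243], [0.0, 0.0, 1.0]] [-0.07927921  0.48155078  0.86007034 -0.14866967] ['img', 'intrinsics', 'origin', 'rotation']
{'clock': 0.1, 'q': array([ 1.10507869,  0.46937465, -0.04860237,  1.53357205,  0.02408689,
        1.14099691, -0.08231909]), 'joint_velocities': array([ 0.00022981, -0.0016645 , -0.0001119 , -0.00255198,  0.00043386,
       -0.00047425, -0.00083467]), 'tau': array([ 4.27902978e-04, -5.11516571e+01, -4.70925146e-02, -2.38390160e+01,
        1.07782666e-02,  4.34948874e-03,  3.16044598e-06]), 'tool_pos': array([ 285.41990123, -611.25017306,  302.95794071]), 'tcp_rot': array([ 9.76241883e-01,  2.16681807e-01, -2.13734423e-04, -8.56756880e-04]), 'ft_force': array([ 0.00583681, -0.01957506,  0.54194329]), 'moment': array([-0.02731241, -0.00752453,  0.02315497]), 'width': 85.03185577261702}
```

View pics/top1.png

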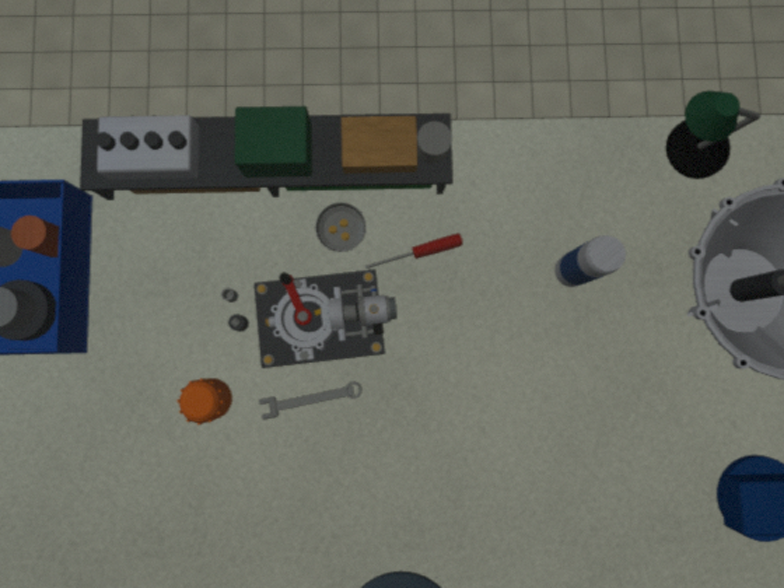

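View pics/side1.png

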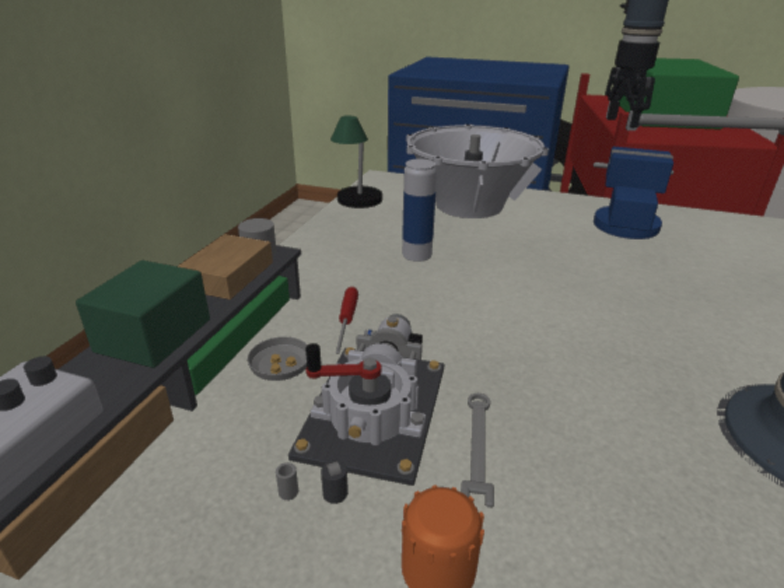

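The housing is at the middle left, with the pump on its right side, so it gets pushed towards the image's left (world +y). The arm points up and slightly left, with its handle at about (287,279) in the scaled picture. I'll take a crop to measure.

```bash
sed -i 's/np.load(f"cam_{name}.npz"); K,o,R=c\["K"\],c\["o"\],c\["R"\]/np.load(f"cam_{name}.npz"); K,o,R=c["K"],c["o"],Rot.from_quat(c["R"]).as_matrix()/; 1a from scipy.spatial.transform import Rotation as Rot' h.py
python3 - <<'E'
from h import *
cap("top","top2.png",(170,180,300,270),6)
print(Rot.from_quat(np.load("cam_top.npz")["R"]).as_matrix())
for n,u,v,z in [("top",304/1.4,316/1.4,101),("top",287/1.4,279/1.4,126),("side",371/1.4,364/1.4,101),("side",313/1.4,348/1.4,126)]: print(n,pix2z(n,u,v,z).round(1))
E
```

```text
[[-0.02237452  0.99262595 -0.11913477]
 [-0.99961328 -0.02024381  0.01906534]
 [ 0.01651301  0.11951528  0.99269503]]
top [563.1 153.7 101. ]
top [624.6 179.1 126. ]
side [559.4 164.2 101. ]
side [625.8 188.6 126. ]
```

View pics/top2.png

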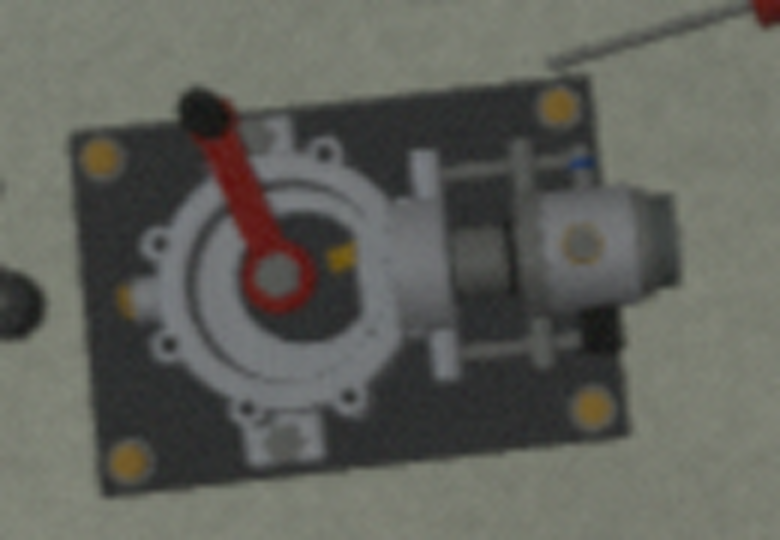

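```bash
python3 - <<'E'
from h import *
f=lambda x,y,z: pix2z("top",170+x/6-.42,180+y/6-.42,z)
C=np.array([f(*p,12) for p in [(73,130),(590,75),(628,435),(103,495)]])[:,:2]
# housing coords (x,y): image left=+x ; image down=+y
H=np.array([(95,-80),(-135,-80),(-135,80),(95,80)],float)
hc,cc=H.mean(0),C.mean(0); U,S,Vt=np.linalg.svd((H-hc).T@(C-cc)); R=(U@Vt).T
t=cc-R@hc; print("origin",t,"yaw",np.arctan2(R[1,0],R[0,0]),"det",np.linalg.det(R)); print((C-(H@R.T+t)).round(1))
s=f(278,275,101); h=f(203,110,126); print("shaft",s,"handle",h,np.linalg.norm((h-s)[:2]))
d=R.T@(h-s)[:2]; a=np.arctan2(d[1],d[0]); print("cam",a-np.pi/2)
e=f(677,240,55)[:2]; print("end",e,"in housing",R.T@(e-t))
o=np.load("cam_top.npz")["o"]
for n,p in dict(xp=(1,0),yp=(0,1)).items(): print(n,R@p)
q=lambda x,y,z:print((x,y),np.r_[R@[x,y]+t,z].round(1), proj("side",np.r_[R@[x,y]+t,z])*1.4)
q(0,0,101);q(-160,0,50)
E
```

```text
origin [564.78535396 156.67608445] yaw 1.658318586152745 det 0.9999999999999998
[[-0.6 -1.9]
 [-1.   1.3]
 [ 1.   1.9]
 [ 0.5 -1.3]]
shaft [563.90841361 156.69148308 101.        ] handle [627.93981087 182.80928893 126.        ] 69.15316057423081
cam -2.841824845771164
end [578.39441294  -4.91221868] in housing [-162.15937863    0.56755604]
xp [-0.08741056  0.99617237]
yp [-0.99617237 -0.08741056]
(0, 0) [564.8 156.7 101. ] [369.0847423  359.62345106]
(-160, 0) [578.8  -2.7  50. ] [397.52713739 324.69767294]
```

Request:
{"api": "apply_moves", "payload": {"motion": [[1.8, 3.76, 0.4, 0, 0, 0, 0], [1.8, 3.76, 0.4, 0, 0, 0, 0], [1.8, 3.76, 0.4, 0, 0, 0, 0], [1.8, 3.76, 0.4, 0, 0, 0, 0], [1.8, 3.76, 0.4, 0, 0, 0, 0], [1.8, 3.76, 0.4, 0, 0, 0, 0], [1.8, 3.76, 0.4, 0, 0, 0, 0], [1.8, 3.76, 0.4, 0, 0, 0, 0], [1.8, 3.76, 0.4, 0, 0, 0, 0], [1.8, 3.76, 0.4, 0, 0, 0, 0], [1.8, 3.76, 0, 0, 0, 0, 0], [1.8, 3.76, 0, 0, 0, 0, 0], [1.8, 3.76, 0, 0, 0, 0, 0], [1.8, 3.76, 0, 0, 0, 0, 0], [1.8, 3.76, 0, 0, 0, 0, 0], [1.8, 3.76, 0, 0, 0, 0, 0], [1.8, 3.76, 0, 0, 0, 0, 0], [1.8, 3.76, 0, 0, 0, 0, 0], [1.8, 3.76, 0, 0, 0, 0, 0], [1.8, 3.76, 0, 0, 0, 0, 0]], "force": 30}}

```text
clock: 2.65
tool_pos: [646.0, 141.4, 343.5]
tcp_rot: [0.976, 0.217, -0.0, 0.0]
ft_force: [-0.9, -0.4, 0.3]
width: 0.1
```

Request:
{"api": "apply_moves", "payload": {"motion": [[0, 0, -2.4, 0, 0, 0, 0], [0, 0, -2.4, 0, 0, 0, 0], [0, 0, -2.4, 0, 0, 0, 0], [0, 0, -2.4, 0, 0, 0, 0], [0, 0, -2.4, 0, 0, 0, 0], [0, 0, -2.4, 0, 0, 0, 0], [0, 0, -2.0, 0, 0, 0, 0], [0, 0, 0, 0, 0, 0, 0], [0, 0, 0, 0, 0, 0, 0]]}}

```text
clock: 3.78
tool_pos: [646.1, 140.6, 180.7]
tcp_rot: [0.976, 0.217, 0.001, -0.0]
ft_force: [0.7, 0.3, -0.2]
width: 0.0
```

```bash
python3 - <<'E'
from h import *
cap("side","side2.png",(180,160,360,310),4.4)
print(sensors.get_state())
S=np.array([564,157.]); 
def P(th,d): th=np.radians(th);u=np.array([np.cos(th),np.sin(th)]);t=np.array([-u[1],u[0]]);return S+70*u-d*t
th=np.r_[22.2:22.2:1j,np.linspace(22.2,180,22)]
pts=np.array([P(a,26) for a in th]);print(np.c_[th,pts].round(1)); print(np.diff(pts,axis=0).round(1)/10,np.radians(np.diff(th)))
E
```

```text
{'clock': 3.825, 'q': array([-0.01556755,  0.59462573, -0.37810178,  1.66710899,  0.26154131,
        0.92784454, -1.62608654]), 'joint_velocities': array([ 5.63710711e-04, -7.21688392e-03,  1.87850494e-04, -5.57583695e-04,
        3.59834890e-04, -1.24857437e-03, -6.42998935e-05]), 'tau': array([ 3.02958512e-02, -5.20515490e+01, -4.68007118e+00, -1.99666268e+01,
        1.07802809e-02,  1.07082445e-02,  3.73826633e-04]), 'tool_pos': array([646.23529138, 140.69771471, 181.09818916]), 'tcp_rot': array([ 9.76241758e-01,  2.16681483e-01,  1.07772558e-03, -5.24043807e-05]), 'ft_force': array([-0.46040452,  0.12027292,  0.67713748]), 'moment': array([ 0.0599692 ,  0.00500373, -0.00748278]), 'width': 0.3357293032994406}
[[ 22.2 638.6 159.4]
 [ 22.2 638.6 159.4]
 [ 29.7 637.7 169.1]
 [ 37.2 635.5 178.6]
 [ 44.7 632.  187.8]
 [ 52.3 627.4 196.4]
 [ 59.8 621.7 204.4]
 [ 67.3 615.  211.5]
 [ 74.8 607.4 217.7]
 [ 82.3 599.1 222.9]
 [ 89.8 590.2 226.9]
 [ 97.3 580.8 229.7]
 [104.9 571.2 231.3]
 [112.4 561.4 231.6]
 [119.9 551.7 230.6]
 [127.4 542.1 228.4]
 [134.9 533.  224.9]
 [142.4 524.4 220.3]
 [149.9 516.4 214.6]
 [157.5 509.3 207.8]
 [165.  503.1 200.3]
 [172.5 498.  191.9]
 [180.  494.  183. ]]
[[ 0.    0.  ]
 [-0.1   0.97]
 [-0.22  0.95]
 [-0.34  0.92]
 [-0.46  0.86]
 [-0.57  0.8 ]
 [-0.67  0.71]
 [-0.76  0.62]
 [-0.83  0.52]
 [-0.89  0.4 ]
 [-0.94  0.28]
 [-0.97  0.16]
 [-0.98  0.03]
 [-0.97 -0.1 ]
 [-0.95 -0.22]
 [-0.91 -0.35]
 [-0.86 -0.46]
 [-0.79 -0.57]
 [-0.71 -0.67]
 [-0.62 -0.76]
 [-0.51 -0.83]
 [-0.4  -0.89]] [0.         0.13114903 0.13114903 0.13114903 0.13114903 0.13114903
 0.13114903 0.13114903 0.13114903 0.13114903 0.13114903 0.13114903
 0.13114903 0.13114903 0.13114903 0.13114903 0.13114903 0.13114903
 0.13114903 0.13114903 0.13114903 0.13114903]
```

View pics/side2.png

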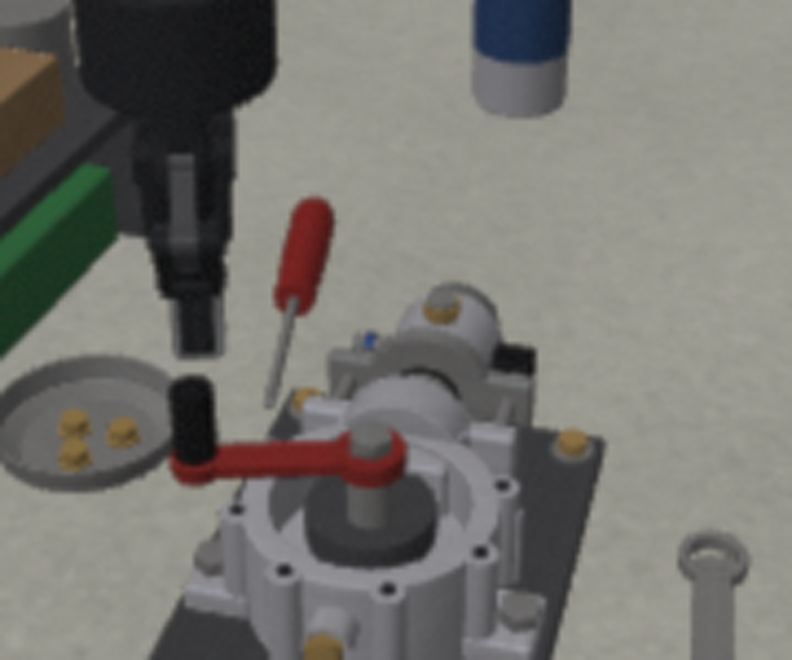

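The fingertips (198,352) stand just behind the handle (192,380), as planned. Next I push along the arc, turning the tool with the arm.

Request:
{"api": "apply_moves", "payload": {"motion": [[-0.25, 0.6, -0.15, 0, 0, -0.02, 0], [-0.25, 0.6, -0.15, 0, 0, -0.02, 0], [-0.25, 0.6, 0, 0, 0, 0, 0], [-0.05, 0.49, 0, 0, 0, 0.065, 0], [-0.05, 0.49, 0, 0, 0, 0.065, 0], [-0.11, 0.475, 0, 0, 0, 0.065, 0], [-0.11, 0.475, 0, 0, 0, 0.065, 0], [-0.17, 0.46, 0, 0, 0, 0.065, 0], [-0.17, 0.46, 0, 0, 0, 0.065, 0], [-0.23, 0.43, 0, 0, 0, 0.065, 0], [-0.23, 0.43, 0, 0, 0, 0.065, 0]]}}

```text
clock: 5.2
tool_pos: [628.1, 195.0, 177.2]
tcp_rot: [0.896, 0.443, 0.001, 0.001]
ft_force: [3.7, -1.4, -1.6]
width: 0.5
```

```bash
python3 - <<'E'
from h import *
cap("top","top3.png",(170,170,300,260),6)
print(sensors.get_state()["tool_pos"])
E
```

```text
[627.52714501 195.77238642 177.18383664]
```

View pics/top3.png

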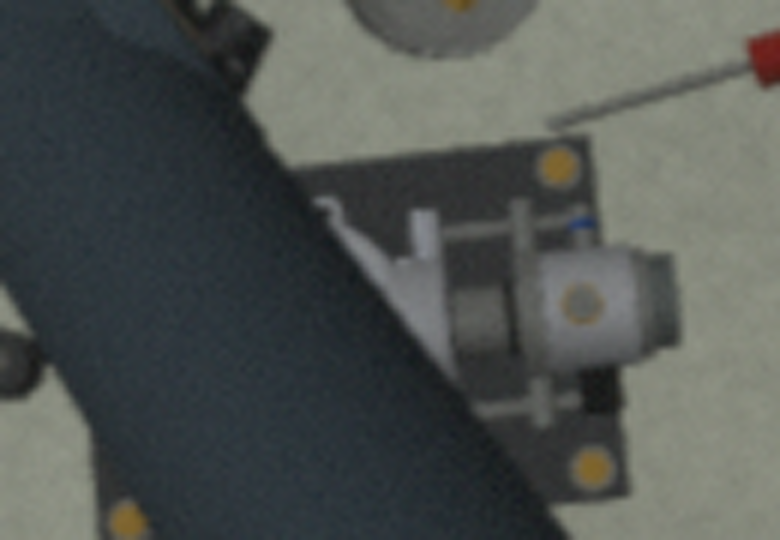

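The arm hides the handle in the top view, but the force (3.7, -1.4 N) points against the push direction, which shows contact. I'll carry on along the arc.

Request:
{"api": "apply_moves", "payload": {"motion": [[-0.285, 0.4, 0, 0, 0, 0.0655, 0], [-0.285, 0.4, 0, 0, 0, 0.0655, 0], [-0.335, 0.355, 0, 0, 0, 0.0655, 0], [-0.335, 0.355, 0, 0, 0, 0.0655, 0], [-0.38, 0.31, 0, 0, 0, 0.0655, 0], [-0.38, 0.31, 0, 0, 0, 0.0655, 0], [-0.415, 0.26, 0, 0, 0, 0.0655, 0], [-0.415, 0.26, 0, 0, 0, 0.0655, 0], [-0.445, 0.2, 0, 0, 0, 0.0655, 0], [-0.445, 0.2, 0, 0, 0, 0.0655, 0], [-0.47, 0.14, 0, 0, 0, 0.0655, 0], [-0.47, 0.14, 0, 0, 0, 0.0655, 0]]}}

```text
clock: 6.75
tool_pos: [581.1, 230.1, 177.5]
tcp_rot: [0.658, 0.753, 0.002, 0.0]
ft_force: [3.1, 1.6, -0.9]
width: 0.2
```

```bash
python3 - <<'E'
from h import *
cap("side","side3.png",(180,160,360,310),4.4)
s=sensors.get_state();print(s["tool_pos"],s["ft_force"])
E
```

```text
[580.31426998 230.17781735 177.4294472 ] [ 2.33014673  1.71167441 -0.11482821]
```

View pics/side3.png

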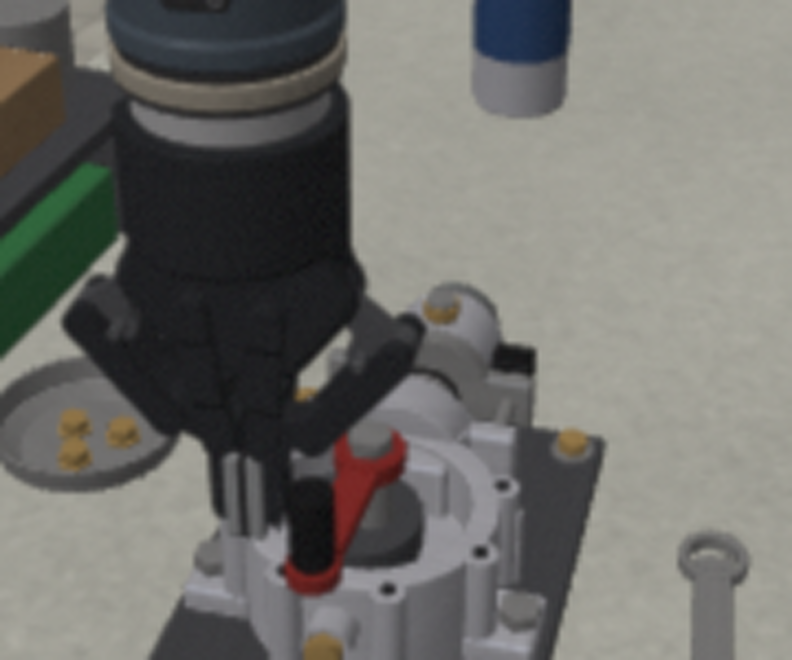

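The handle, now at (311,490), is being pushed by the finger's back, and the arm has gone round past the far side. Continuing.

Request:
{"api": "apply_moves", "payload": {"motion": [[-0.485, 0.08, 0, 0, 0, 0.0655, 0], [-0.485, 0.08, 0, 0, 0, 0.0655, 0], [-0.49, 0.015, 0, 0, 0, 0.0655, 0], [-0.49, 0.015, 0, 0, 0, 0.0655, 0], [-0.485, -0.05, 0, 0, 0, 0.0655, 0], [-0.485, -0.05, 0, 0, 0, 0.0655, 0], [-0.475, -0.11, 0, 0, 0, 0.0655, 0], [-0.475, -0.11, 0, 0, 0, 0.0655, 0], [-0.455, -0.175, 0, 0, 0, 0.0655, 0], [-0.455, -0.175, 0, 0, 0, 0.0655, 0], [-0.43, -0.23, 0, 0, 0, 0.0655, 0], [-0.43, -0.23, 0, 0, 0, 0.0655, 0], [-0.395, -0.285, 0, 0, 0, 0.0655, 0], [-0.395, -0.285, 0, 0, 0, 0.0655, 0], [-0.355, -0.335, 0, 0, 0, 0.0655, 0], [-0.355, -0.335, 0, 0, 0, 0.0655, 0], [-0.31, -0.38, 0, 0, 0, 0.0655, 0], [-0.31, -0.38, 0, 0, 0, 0.0655, 0]]}}

```text
clock: 9.05
tool_pos: [502.8, 200.7, 177.5]
tcp_rot: [0.129, 0.992, 0.001, 0.001]
ft_force: [2.1, 2.2, -0.4]
width: -0.1
```

```bash
python3 - <<'E'
from h import *
cap("side","side4.png",(180,160,360,310),4.4)
s=sensors.get_state();print(s["tool_pos"],s["ft_force"],s["q"])
h=pix2z("side",180+311/4.4-.4,160+488/4.4-.4,126); print(h, np.degrees(np.arctan2(h[1]-157,h[0]-564)),np.hypot(h[1]-157,h[0]-564))
E
```

```text
[502.55811156 200.00477285 177.3438513 ] [1.03131021 2.90504839 1.26278866] [ 0.29544611  0.62554426 -1.0211303   1.9360172   0.65632804  0.95611346
  0.26809346]
[560.35996616 227.04648149 126.        ] 92.9747553419867 70.14099668013716
```

View pics/side4.png

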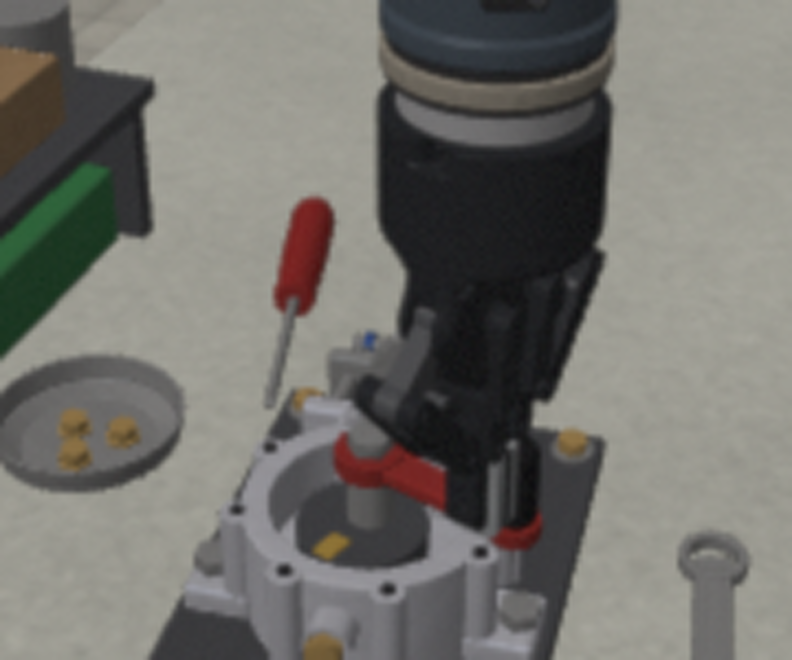

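The arm has swung to near the target, and the handle is hidden behind the fingers at about (500,520). The earlier view gives 93° at finger angle 97.3°, so the handle trails by 4.3° and sits at about 161° now, against a target of 185°. I'll push to just short of it and then check.

Request:
{"api": "apply_moves", "payload": {"motion": [[-0.255, -0.42, 0, 0, 0, 0.0655, 0], [-0.255, -0.42, 0, 0, 0, 0.0655, 0], [-0.2, -0.445, 0, 0, 0, 0.0655, 0], [-0.2, -0.445, 0, 0, 0, 0.0655, 0], [-0.1, -0.31, 0, 0, 0, 0.044, 0], [-0.09, -0.31, 0, 0, 0, 0.044, 0], [-0.09, -0.31, 0, 0, 0, 0.044, 0], [0, 0, 0, 0, 0, 0, 0], [0, 0, 0, 0, 0, 0, 0]]}}

```text
clock: 10.22
tool_pos: [491.0, 173.5, 177.3]
tcp_rot: [-0.067, 0.998, 0.0, 0.0]
ft_force: [1.7, 2.6, -0.1]
width: -0.0
```

```bash
python3 - <<'E'
from h import *
cap("side","side5.png",(210,200,340,300),6)
s=sensors.get_state();print(s["tool_pos"],s["ft_force"])
a=1.658+np.pi/2
for z in (84,92):
  for k in (-.05,0,.05): 
    p=proj("side",[564+70*np.cos(a+k),157+70*np.sin(a+k),z]); print(z,k,(p-[210,200])*6+2.5)
p=proj("side",[564,157,101]);print((p-[210,200])*6+2.5)
E
```

```text
[490.96827957 173.44482145 177.27823705] [0.18375766 3.18616671 1.79496194]
84 -0.05 [554.71568618 436.51195345]
84 0 [557.31260625 429.06801775]
84 0.05 [559.3018801  421.58816892]
92 -0.05 [555.88956312 415.06935524]
92 0 [558.49754796 407.67021237]
92 0.05 [560.49399385 400.23570062]
[326.38975387 344.93467846]
```

View pics/side5.png

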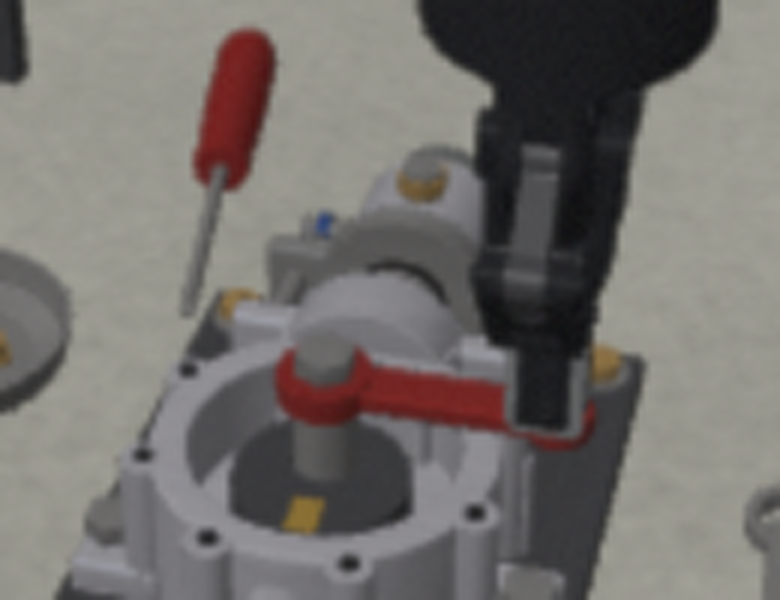

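The arm lies within about 2° of square: its top edge has a slope of 0.165 against the 0.167 predicted. I'll give it a final 1.5 mm nudge, back off, lift, and move towards the point behind the pump, turning the tool there.

Request:
{"api": "apply_moves", "payload": {"motion": [[0, -0.15, 0, 0, 0, 0, 0], [0, 0, 0, 0, 0, 0, 0], [0.05, 0.5, 0, 0, 0, 0, 0], [0, 1, 0, 0, 0, 0, 0], [0, 1, 1, 0, 0, 0, 0], [0, 0, 4, 0, 0, 0, 0], [0, 0, 4, 0, 0, 0, 0], [0, 0, 5, 0, 0, 0, 0]]}}

```text
clock: 11.28
tool_pos: [490.7, 196.7, 318.3]
tcp_rot: [-0.068, 0.998, -0.0, -0.001]
ft_force: [0.8, -1.1, -0.1]
width: -0.1
```

Request:
{"api": "apply_moves", "payload": {"motion": [[0.75, -1.9, 0, 0, 0, -0.135, 0], [0.75, -1.9, 0, 0, 0, -0.135, 0], [0.75, -1.9, 0, 0, 0, -0.135, 0], [0.75, -1.9, 0, 0, 0, -0.135, 0], [0.75, -1.9, 0, 0, 0, -0.135, 0], [0.75, -1.9, 0, 0, 0, -0.135, 0], [0.75, -1.9, 0, 0, 0, -0.135, 0], [0.75, -1.9, 0, 0, 0, -0.135, 0], [0.75, -1.9, 0, 0, 0, -0.135, 0], [0.75, -1.9, 0, 0, 0, -0.135, 0], [0.75, -1.9, 0, 0, 0, -0.135, 0], [0.75, -1.9, 0, 0, 0, -0.135, 0], [0, 0, 0, 0, 0, 0, 0], [0, 0, 0, 0, 0, 0, 0]]}}

```text
clock: 13.02
tool_pos: [580.9, -30.1, 317.3]
tcp_rot: [0.675, 0.738, 0.0, -0.0]
ft_force: [0.6, 0.9, 0.6]
width: -0.1
```

```bash
python3 - <<'E'
from h import *
cap("top","top4.png",(170,180,300,270),6)
s=sensors.get_state();print(s["tool_pos"],s["tcp_rot"],s["ft_force"],s["q"])
E
```

```text
[580.91745148 -29.96350483 317.21691797] [ 6.75015606e-01  7.37803358e-01  2.74678706e-04 -2.47693612e-04] [ 0.34668884  0.66811382 -0.39480601] [ 0.61099893  0.42765809 -0.84397107  1.710613    0.34415299  1.15934482
 -0.23942149]
```

View pics/top4.png

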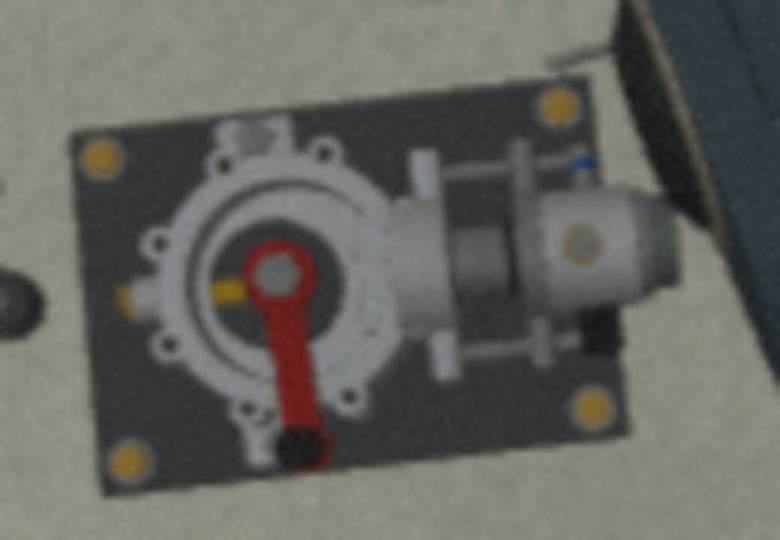

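```bash
python3 - <<'E'
from h import *
f=lambda x,y,z: pix2z("top",170+x/6-.42,180+y/6-.42,z)
h=f(300,445,126);s=f(279,274,101)
for c in (s,[564.3,157]): print(h,np.hypot(*(h-np.r_[c[:2],0])[:2]),"cam",(np.arctan2(h[1]-c[1],h[0]-c[0])%6.2832)-1.658-np.pi/2)
e=f(312,462,84); print(e)
E
```

```text
[495.68148968 145.4830157  126.        ] 69.46579761243294 cam 0.06900226825481592
[495.68148968 145.4830157  126.        ] 69.57830758031065 cam 0.07910185972564587
[489.15386309 145.47989571  84.        ]
```

Cam reads about +0.07 rad, well inside tolerance, with the handle 69.5 mm from the shaft as it should be (70). The pump hasn't moved. Now I go down behind it.

Request:
{"api": "apply_moves", "payload": {"motion": [[0, 0, -2.6, 0, 0, 0, 0], [0, 0, -2.6, 0, 0, 0, 0], [0, 0, -2.6, 0, 0, 0, 0], [0, 0, -2.6, 0, 0, 0, 0], [0, 0, -2.6, 0, 0, 0, 0], [0, 0, -2.6, 0, 0, 0, 0], [0, 0, -2.6, 0, 0, 0, 0], [0, 0, -2.3, 0, 0, 0, 0], [0, 0, 0, 0, 0, 0, 0], [0, 0, 0, 0, 0, 0, 0]]}}

```text
clock: 14.32
tool_pos: [581.8, -30.9, 112.9]
tcp_rot: [0.676, 0.737, 0.001, 0.0]
ft_force: [-0.7, 0.4, 0.0]
width: 0.3
```

```bash
python3 - <<'E'
from h import *
cap("side","side6.png",(200,160,340,270),5.6)
s=sensors.get_state();print(s["tool_pos"],s["ft_force"])
f=lambda x,y,z: pix2z("top",170+x/6-.42,180+y/6-.42,z)[:2]
d=f(306,450,92)-f(280,274,92);print(np.hypot(*d),np.arctan2(d[1],d[0])%6.2832-3.229)
E
```

```text
[581.97196736 -31.07133092 113.19112641] [-0.35112501  0.74807883  0.58713354]
71.68341236032822 0.05265568084645711
```

View pics/side6.png

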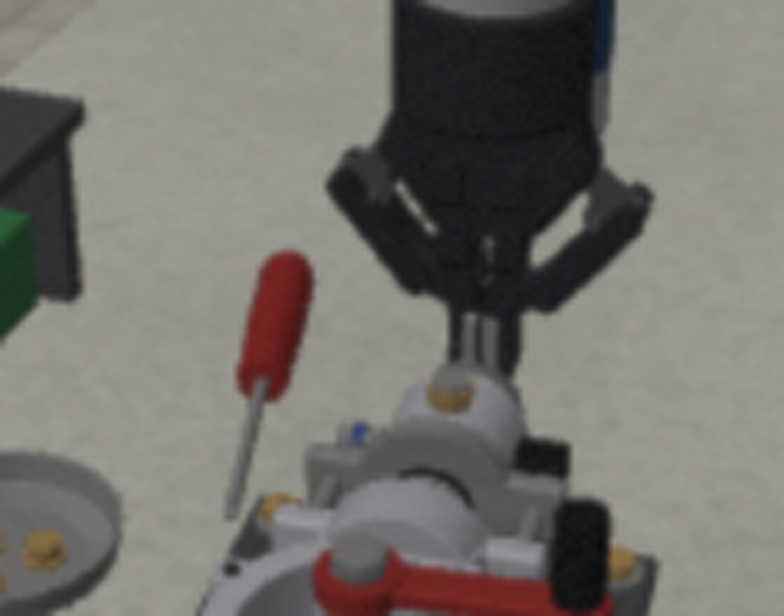

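The fingers stand centred behind the pump's end cap, at (480,340) with the cap around (470,390). Now I push slowly along the housing's +x.

Request:
{"api": "apply_moves", "payload": {"motion": [[-0.03, 0.35, 0, 0, 0, 0, 0], [-0.03, 0.35, 0, 0, 0, 0, 0], [-0.03, 0.35, 0, 0, 0, 0, 0], [-0.03, 0.3, 0, 0, 0, 0, 0], [-0.03, 0.25, 0, 0, 0, 0, 0], [-0.02, 0.25, 0, 0, 0, 0, 0], [-0.02, 0.25, 0, 0, 0, 0, 0], [-0.02, 0.25, 0, 0, 0, 0, 0], [-0.02, 0.25, 0, 0, 0, 0, 0], [-0.02, 0.25, 0, 0, 0, 0, 0], [-0.02, 0.25, 0, 0, 0, 0, 0], [-0.02, 0.25, 0, 0, 0, 0, 0], [-0.02, 0.25, 0, 0, 0, 0, 0], [-0.02, 0.2, 0, 0, 0, 0, 0], [-0.02, 0.2, 0, 0, 0, 0, 0], [0, 0, 0, 0, 0, 0, 0]]}}

```text
clock: 16.38
tool_pos: [577.7, 8.8, 111.8]
tcp_rot: [0.676, 0.737, 0.0, -0.0]
ft_force: [-1.7, -1.7, -0.4]
width: 0.3
```

Request:
{"api": "apply_moves", "payload": {"motion": [[0, 0.1, 0, 0, 0, 0, 0], [-0.01, 0.1, 0, 0, 0, 0, 0], [0, 0, 0, 0, 0, 0, 0]]}}

```text
clock: 16.75
tool_pos: [577.6, 10.3, 111.8]
tcp_rot: [0.676, 0.737, -0.0, -0.0]
ft_force: [-1.4, -2.6, 0.8]
width: 0.2
```

Request:
{"api": "apply_moves", "payload": {"motion": [[0, 0.1, 0, 0, 0, 0, 0], [-0.01, 0.1, 0, 0, 0, 0, 0], [0, 0, 0, 0, 0, 0, 0]]}}

```text
clock: 17.12
tool_pos: [577.5, 12.4, 111.8]
tcp_rot: [0.676, 0.737, 0.0, -0.0]
ft_force: [-1.1, -2.1, -1.2]
width: -0.3
```

Still only seal drag, about 2–3 N, so I'll keep going in 1 mm steps until the stop is felt.

Request:
{"api": "apply_moves", "payload": {"motion": [[0, 0.1, 0, 0, 0, 0, 0], [0, 0, 0, 0, 0, 0, 0]]}}

```text
clock: 17.38
tool_pos: [577.5, 13.4, 111.9]
tcp_rot: [0.676, 0.737, 0.0, -0.0]
ft_force: [-2.1, -3.1, 0.2]
width: -0.1
```

Request:
{"api": "apply_moves", "payload": {"motion": [[-0.01, 0.1, 0, 0, 0, 0, 0], [0, 0, 0, 0, 0, 0, 0]]}}

```text
clock: 17.62
tool_pos: [577.4, 14.4, 111.9]
tcp_rot: [0.676, 0.737, 0.0, -0.0]
ft_force: [-1.3, -2.2, 0.5]
width: -0.0
```

Request:
{"api": "apply_moves", "payload": {"motion": [[0, 0.1, 0, 0, 0, 0, 0], [0, 0, 0, 0, 0, 0, 0]]}}

```text
clock: 17.88
tool_pos: [577.4, 14.6, 111.9]
tcp_rot: [0.677, 0.736, -0.001, 0.0]
ft_force: [-1.7, -4.8, 0.4]
width: -0.2
```

```bash
python3 - <<'E'
from h import *
cap("side","side7.png",(220,180,340,270),6.5)
s=sensors.get_state();print(s["tool_pos"],s["ft_force"])
E
```

```text
[577.44046086  14.56594849 111.89130797] [-1.33879837 -5.7417479   0.13750773]
```

View pics/side7.png

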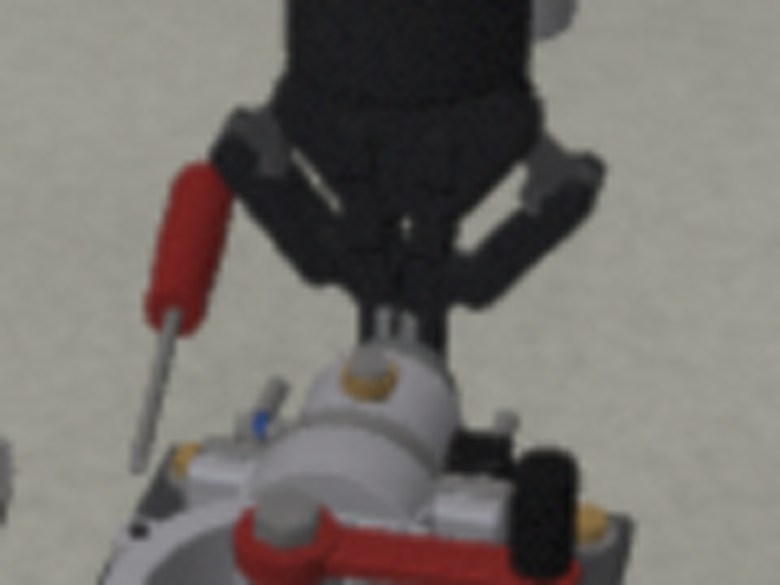

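The pump flange sits against the pad, and the last millimetre only raised the force. One more millimetre to confirm, then back off.

Request:
{"api": "apply_moves", "payload": {"motion": [[0, 0.1, 0, 0, 0, 0, 0], [0, 0, 0, 0, 0, 0, 0]]}}

```text
clock: 18.18
tool_pos: [577.4, 14.7, 111.9]
tcp_rot: [0.677, 0.736, -0.001, 0.001]
ft_force: [-1.8, -6.3, 1.1]
width: -0.1
```

Request:
{"api": "apply_moves", "payload": {"motion": [[0.02, -0.3, 0, 0, 0, 0, 0], [0.05, -0.8, 0, 0, 0, 0, 0], [0.1, -1.2, 0, 0, 0, 0, 0], [0.1, -1.2, 0, 0, 0, 0, 0], [0, 0, 3, 0, 0, 0, 0], [0, 0, 4, 0, 0, 0, 0], [0, 0, 5, 0, 0, 0, 0], [0, 0, 5, 0, 0, 0, 0], [0, -3, 2, 0, 0, 0, 0], [-1, -4, 0, 0, 0, 0, 0], [-1, -4, 0, 0, 0, 0, 0], [-1, -4, 0, 0, 0, 0, 0], [0, 0, 0, 0, 0, 0, 0]]}}

```text
clock: 19.8
tool_pos: [549.0, -174.0, 301.4]
tcp_rot: [0.679, 0.734, -0.001, 0.0]
ft_force: [-0.3, 0.8, 0.7]
width: -0.3
```

```bash
python3 - <<'E'
from h import *
cap("top","top5.png",(170,180,300,270),6)
s=sensors.get_state();print(s["tool_pos"],s["ft_force"])
E
```

```text
[ 549.59825326 -171.10182151  301.68001094] [-0.18202734  0.42313525  0.10975619]
```

View pics/top5.png

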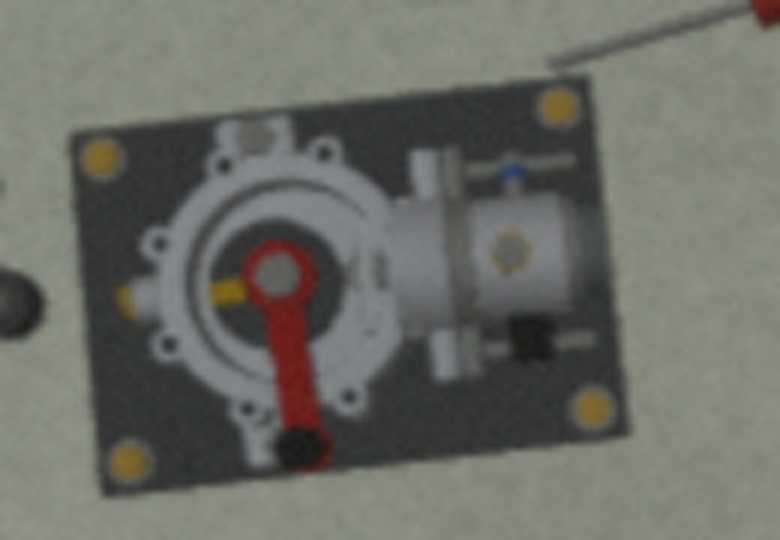

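The flange is against the pad, the union has moved from (582,242) to (510,250), which is about 29 mm, and the arm is unchanged and square. The bystanders in view haven't moved, so I'm handing in.

```bash
python3 -c "
from h import *
print(job.finish_job())"
```

```text
the job is handed in; nothing more can be done
None
```

The job is handed in: the eccentric's low side faces the pump, and the pump's flange sits flush on the housing. It took about 20 s of the 61 s allowed.

- **Turning arm:** I pushed the handle counter-clockwise with the backs of the closed fingers, from about -2.84 rad. The handle pushed back with about 2–4 N. Before the pump was pushed, the cam measured +0.05 to +0.08 rad from the low point. The finger position had suggested about 0, so the two disagree by about 4°. I did not correct this, because it is far inside the 0.55 rad limit. In the last picture the arm had not moved.
- **Pump:** I pushed it home in small steps by its rear end, against about 2–3 N of drag. At the end, two 1 mm steps moved it only about 0.3 mm in all and raised the force to about 6 N, so it was against its stop. In the last top view the flange is on the pad and the pump has moved about 29 mm, against a measured gap of about 28 mm.
- **Surroundings:** Nothing was gripped. The screwdriver and the part of the dark tappet visible in that last view had not moved. I did not check the other bystanders again at the end, but the planned path kept the robot clear of them. The arm finished clear of everything.

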